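# Tip a turning billet into the V cradle and push it home

## Task

The dark round billet stands on end on the flat landing of the V cradle: tip it over with a push so that it falls lying lengthwise into the V, then push on its near end until its far end is against the dark stop block. Only push: never lift, pick up or carry the billet, and leave the pale billet, the wax tin and the try square where they are.

Things in the scene. Friction and masses are not known exactly. Their poses are not given: they have to be found in the camera images.
- cradle: Fixed cradle 340 x 110 mm. Origin on the bench top (z = 0), centre line, where the V begins; x along the V to the stop. x -175 to 0 mm: flat landing 30 mm high. 0 to 140: V of two 45-degree boards, bottom line 20 mm, edges 55 mm high at y = +-36. 140 to 165: dark stop block 80 mm high. A billet lying in the V has its axis 55 mm above the bench; home, its near end is at x = -10, over the landing.
- billet_center (a point): Middle of the dark wooden billet: cylinder 50 mm in diameter, 150 mm long, 0.15 to 0.3 kg. z is its long axis. It starts upright on the landing (middle 105 mm above the bench), 75 to 130 mm before the V begins, within 12 mm of the centre line. Pushed near the top it tips about its foot; pushed low it slides.
- stop_face (a point): Point on the stop block's face that the billet must meet: on the V's centre line, 55 mm above the bench; axes as the cradle's.
- pale_billet_center (a point): Bystander: middle of a pale wooden billet standing on the bench, 40 mm in diameter, 120 mm tall. Leave it alone.
- tin_center (a point): Bystander: middle of a round metal wax tin standing on the bench, 68 mm in diameter, 50 mm tall. Leave it alone.
- square_center (a point): Bystander: a try square lying flat on the bench, about 195 by 115 mm, 18 mm high; dark wooden stock and steel blade. The point lies 9 mm above the bench near the middle of its outline. Leave it alone.
Things that resemble listed ones, but are neither listed nor needed, are in the scene too. There is more than one size of the part that bears billet_center; the job needs the middle-sized.

How it is judged:
By the outcome, as a careful person would: the job done as asked, in the order asked, and still so for the second after the job is handed in, with the robot touching nothing.
It also fails if it takes over 43 s, if anything falls off the work surface, if the arm or the gripper's body presses on something with over 40 N, if the wrist force passes 120 N, or if a joint passes its speed limit or range.

## Robot

A 7-joint arm with a two-finger parallel gripper is mounted at the origin on the work surface. World frame = base frame: x ahead of the robot, y to its left, z up, the work surface at z = 0. Lengths are in mm, angles in rad, forces in N, time in s.
With the tool pointing down it reaches from about 400 to 850 mm from the base axis. Payload 10.4 kg.
Tool frame: the origin (TCP) lies on the mounting face of the last link; the fingertips stand 182 mm ahead of it and the grasp point (between the pads) lies 164 mm ahead of it; x points along the fingers, y is the direction in which the jaws open and shut, and the axes are right-handed (so a half turn about x gives the same grasp; the last joint's range is limited). The gripper opens to 87 mm and grips with 3 to 60 N. Pads are 19 mm wide; open, the fingers measure 117 mm over their backs; the gripper's body (75 mm by 190 mm) begins 51 mm behind the grasp point.
Start: joints at [1.107, 0.332, -0.065, 1.46, 0.022, 1.35, -0.088], TCP at [266.678, -565.257, 404.776] pointing down, gripper open.
Joint ranges: [-2.6, 2.6], [-0.5, 2.12], [-1.47, 1.34], [0.16, 2.42], [-1.27, 4.41], [0.06, 2.06], [-2.6, 2.6]. Speed limits (rad/s): [2.22, 2.22, 2.79, 2.79, 3.14, 3.14, 3.14].

## Interface

Orientations are given as a rotation vector (axis times angle).
In Python, from cell import * gives the robot as it stands.
- The arm moves only by the tool drive_tool, never from a script. Its argument "deltas" is a list of rows, each a list of 7 numbers: the shift along the tool's x, y, z in units of 30 mm (1.0 is 30 mm), then the turn, a rotation vector about the tool's x, y, z in units of 5 degrees (1.0 is 5 degrees), then the closure, from -1 (fully open) to 1 (shut). In form: [[dx, dy, dz, ax, ay, az, claw], ...]. A call has 1 to 10 rows; each row is the pose to reach, as a shift and turn from the pose measured when the call began, along the tool's axes at that moment; what a row does not reach only later rows make up. A row lasts 1/10 s, in which the tool goes at most 50 mm and 8.59 degrees, less where a joint would pass 70% of its speed; a pose out of reach is approached as far as the arm can. A call with a gripper value outside its range is refused whole. The fingers move at their own pace and stop on an object; "grip_force" is the grip in N (left out, the last holds). Time passes only in rows, so rows that repeat a pose let the fingers close. It gives the time, the measured TCP pose, the force and the opening at its end, in the units of the state.
- observe(): the state, without advancing time (a new reading comes with each control period).
- get_image(name): name is "scene" or "side" or "wrist"; returns a dict with "image" (400x640x3 uint8, blue, green, red), "camera_matrix" (3x3 intrinsics, pixels), "k1" (the pictures are not rectified: a ray, as slopes to the right and down, at radius r is drawn at 1 + k1 r^2 times it, then the intrinsics apply), "rvec" (rotation vector, rad) and "tvec" (3), from world to camera coordinates, as OpenCV has them; the wrist camera has in their place "mount" (4x4, takes a point from camera to tool coordinates, whose origin is the TCP and whose axes are the tool frame's). Camera axes: x right, y down, z forward; pixel columns grow to the right and rows downward; lengths in mm; the calibration is good to about 2 mm. A picture is of the moment at which its call begins: read the wrist's pose just before it. There is no depth.
- close_job(): hands the job in, once; it reports no verdict.
The state is a dict: "time_s": time; "joint_positions": joint angles; "qvel": joint speeds; "tau": joint torques, N m; "tool_pos": TCP position; "ee_rot": TCP orientation; "force": force on the tool from outside, world axes, zero at the start; "torque": the same for the moment, N m; "opening": finger opening in mm.
Only numpy, scipy, OpenCV 4.12 (cv2) and the standard library are available. Lean on these libraries where they do the work, as an engineer would, in place of code of your own. Each camera call takes 0.05 s, during which the arm holds its last target.

## Working session

There is one attempt and no reset: what is moved stays moved. The work goes in short steps, Python scripts to look and compute and a tool call to move; the robot and the scene stay as the last step left them, time stands still between calls to the robot, and variables do not carry over. Pictures are saved under pics/ and viewed, and the job is handed in when it is done.

Besides the shell and the picture viewer there is one more tool, called as name(argument=value, ...), one argument or row to a line, values as JSON. drive_tool: Moves the arm, as the interface text tells. Its arguments: {"type":"object","properties":{"deltas":{"type":"array","items":{"type":"array","items":{"type":"number"}}},"grip_force":{"type":"number"}},"required":["deltas"]}

```bash
mkdir -p pics; ls; python3 - <<'E'
from cell import *
import cv2
print(observe())
for n in ["scene","side","wrist"]:
    d=get_image(n); cv2.imwrite(f"pics/{n}0.png",d["image"])
    print(n,{k:v for k,v in d.items() if k!="image"})
E
```

```text
pics
{'time_s': 0.0, 'joint_positions': array([ 1.10740512,  0.33288898, -0.06468502,  1.46093681,  0.02160764,
        1.34989767, -0.08848956]), 'qvel': array([-0.00145836, -0.00028029,  0.00249208, -0.00100392, -0.00081492,
        0.00054739,  0.00076242]), 'tau': array([-2.43543809e-04, -6.23256969e+01,  2.49167177e-02, -3.89897919e+01,
       -6.11930341e-02,  3.98132997e-02,  1.25848001e-04]), 'tool_pos': array([ 266.60341991, -565.14771213,  403.94518496]), 'ee_rot': array([ 1.97741937,  0.44451865, -1.97820939]), 'force': array([ 0.36334808, -0.01216459,  0.00484231]), 'torque': array([-0.0118532 , -0.04161973,  0.05939096]), 'opening': 86.81744652141563}
scene {'camera_matrix': array([[425.3076548 ,   0.        , 318.25585461],
       [  0.        , 425.3076548 , 194.67245179],
       [  0.        ,   0.        ,   1.        ]]), 'k1': -0.08847902478601717, 'rvec': array([ 1.69183714,  1.84356457, -0.73402475]), 'tvec': array([ -50.33735916, -334.77736004, 1313.96703546])}
side {'camera_matrix': array([[518.67001891,   0.        , 314.77214598],
       [  0.        , 518.67001891, 202.10793796],
       [  0.        ,   0.        ,   1.        ]]), 'k1': -0.04781151902572744, 'rvec': array([ 0.594744  , -2.62132398,  1.24818008]), 'tvec': array([ 556.24547283,  188.96519176, 1169.36347063])}
wrist {'camera_matrix': array([[319.53443535,   0.        , 319.42177357],
       [  0.        , 319.53443535, 195.23029164],
       [  0.        ,   0.        ,   1.        ]]), 'k1': -0.034110766024776216, 'mount': array([[-1.42503806e-03, -2.60877432e-01,  9.65370879e-01,
         2.03651071e+01],
       [ 9.99998850e-01,  1.28940889e-04,  1.51099875e-03,
        -1.28909201e+00],
       [-5.18661253e-04,  9.65371922e-01,  2.60876948e-01,
        -7.12753271e+01],
       [ 0.00000000e+00,  0.00000000e+00,  0.00000000e+00,
         1.00000000e+00]])}
```

View pics/scene0.png

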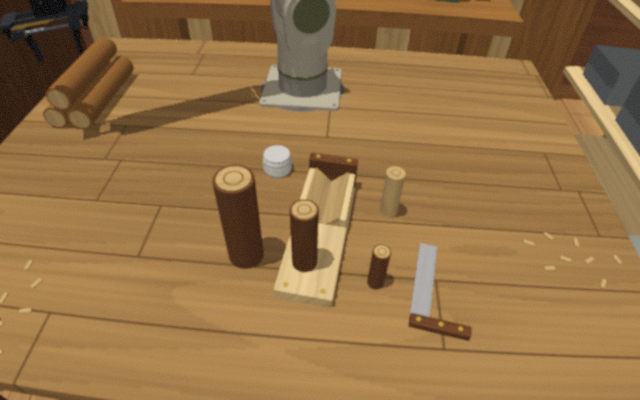

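View pics/side0.png

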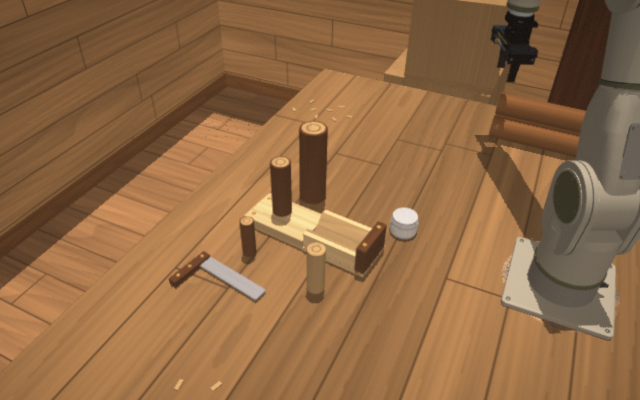

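View pics/wrist0.png

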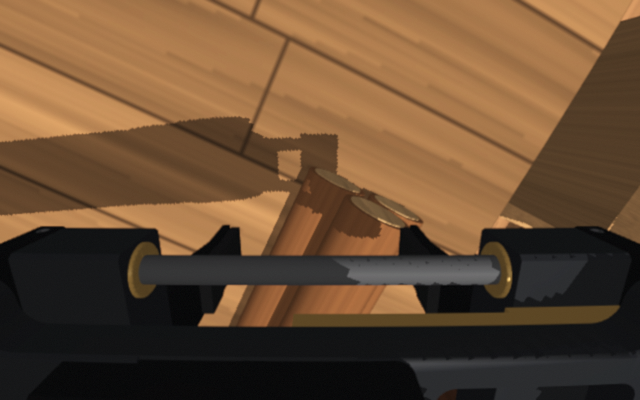

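The scene camera shows the V running toward the robot, with the stop at (333,163). The middle-sized dark billet stands on the landing, with its top at (304,210). The side view agrees: billet top (281,163), stop (371,245). I'll zoom in to measure.

```bash
cat > h.py <<'E'
import numpy as np, cv2
from scipy.spatial.transform import Rotation as R
def cam(d):
    return d["camera_matrix"],np.array([d["k1"],0,0,0.]),cv2.Rodrigues(np.array(d["rvec"]))[0],np.array(d["tvec"])
def ray(d,uv):
    K,k,Rm,t=cam(d)
    n=cv2.undistortPoints(np.array([[uv]],float),K,k)[0,0]
    return -Rm.T@t, Rm.T@np.array([n[0],n[1],1.])
def plane(d,uv,z):
    c,v=ray(d,uv); return c+v*(z-c[2])/v[2]
def tri(d1,u1,d2,u2):
    c1,v1=ray(d1,u1);c2,v2=ray(d2,u2)
    s=np.linalg.lstsq(np.c_[v1,-v2],c2-c1,rcond=None)[0]
    a=c1+s[0]*v1;b=c2+s[1]*v2
    return (a+b)/2,np.linalg.norm(a-b)
def proj(d,P):
    K,k,Rm,t=cam(d)
    return cv2.projectPoints(np.array(P,float).reshape(-1,1,3),np.array(d["rvec"]),t,K,k)[0][:,0]
E
python3 - <<'E'
import cv2
a=cv2.imread('pics/scene0.png')[140:310,250:420]; b=cv2.imread('pics/side0.png')[140:290,230:400]
cv2.imwrite('pics/zs.png',cv2.resize(a,None,fx=3.5,fy=3.5,interpolation=cv2.INTER_CUBIC))
cv2.imwrite('pics/zd.png',cv2.resize(b,None,fx=4,fy=4,interpolation=cv2.INTER_CUBIC))
E
```

```text
(no output)
```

View pics/zs.png

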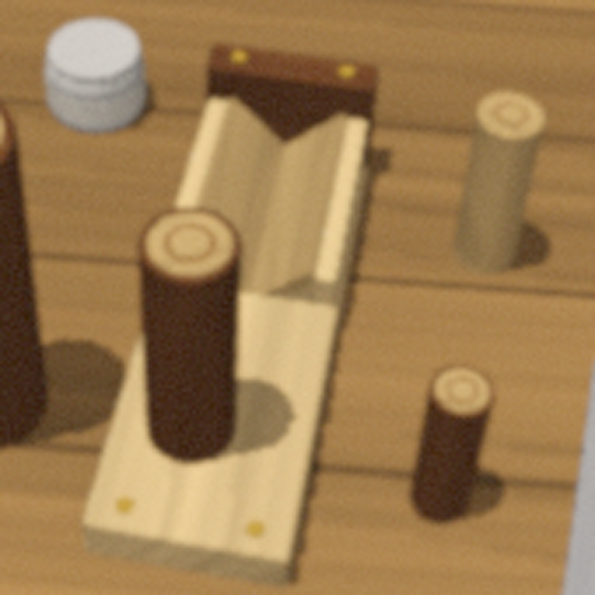

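View pics/zd.png

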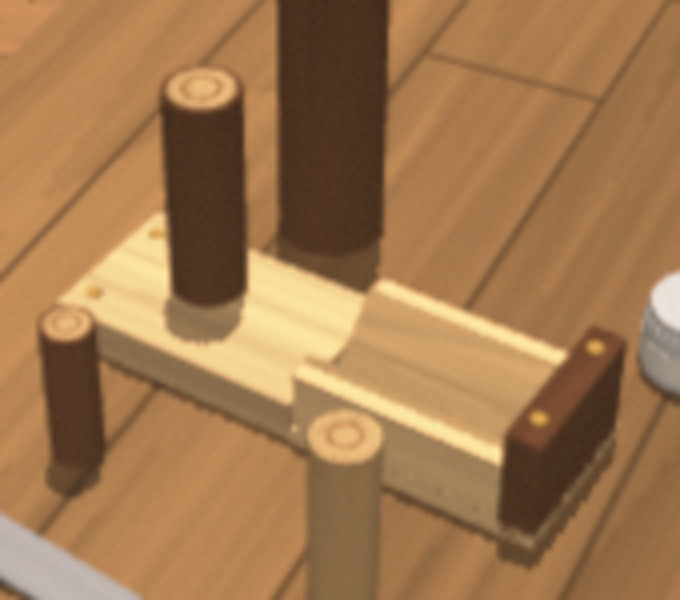

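```bash
cat > m.py <<'E'
from cell import *
from h import *
s=get_image("scene"); d=get_image("side")
S=lambda x,y:(x/3.5+250-.35,y/3.5+140-.35)
D=lambda x,y:(x/4+230-.37,y/4+140-.37)
np.set_printoptions(precision=1,suppress=True)
a1=plane(s,S(87,525),30);a2=plane(s,S(292,560),30)
b1=plane(d,D(158,215),30);b2=plane(d,D(60,300),30)
print("far corners scene",a1,a2,np.linalg.norm(a1-a2)," side",b1,b2,np.linalg.norm(b1-b2))
c1=plane(s,S(213,46),80);c2=plane(s,S(377,67),80)
e1=plane(d,D(626,342),80);e2=plane(d,D(540,448),80)
print("stop back corners scene",c1,c2," side",e1,e2)
f=(a1+a2+b1+b2)/4;g=(c1+c2+e1+e2)/4
ax=(g-f)[:2];print("len",np.linalg.norm(ax),"want 340");ax/=np.linalg.norm(ax)
mid=(f+g)[:2]/2; org=mid+ax*5   # x centre of cradle = -5
yaw=np.arctan2(ax[1],ax[0]);print("origin",org,"axis",ax,"yaw deg",np.degrees(yaw))
B,e=tri(s,S(190,242),d,D(203,89));print("billet top",B,e, plane(s,S(190,242),180),plane(d,D(203,89),180))
ay=np.array([-ax[1],ax[0]]);r=B[:2]-org;print("billet in cradle",r@ax,r@ay)
for n,u,v,z in [("pale",S(510,117),D(345,436),120),("tin",S(95,50),None,50),("small",S(462,392),D(68,323),100),("big",(236,178),(314,128),0)]:
    if v: print(n,*tri(s,u,d,v))
    else: print(n,plane(s,u,z))
print("square",plane(s,(440,327),18),plane(s,(428,245),18))
# check: projected V start edge and stop
P=lambda x,y,z:[*(org+ax*x+ay*y),z]
im=s["image"].copy();im2=d["image"].copy()
for q in [(-175,55,30),(-175,-55,30),(0,55,30),(0,-55,30),(0,36,55),(0,-36,55),(140,36,55),(140,-36,55),(165,55,80),(165,-55,80),(0,0,20),(140,0,20)]:
    for I,c in((im,s),(im2,d)):
        p=proj(c,P(*q))[0];cv2.circle(I,(int(round(p[0])),int(round(p[1]))),1,(0,255,0),-1)
cv2.imwrite('pics/chk1.png',np.hstack([cv2.resize(im[140:310,240:400],None,fx=2.4,fy=3),cv2.resize(im2[140:310,230:400],None,fx=2.4,fy=3)]))
E
python3 m.py
```

```text
far corners scene [742.3  27.5  30. ] [753.3 135.2  30. ] 108.25523566183207  side [735.9  27.4  30. ] [749.1 129.8  30. ] 103.26901388475552
stop back corners scene [409.8  63.1  80. ] [419.9 169.9  80. ]  side [401.5  66.7  80. ] [415.2 170.1  80. ]
len 335.65383310194494 want 340
origin [573.4  99.3] axis [-1.   0.1] yaw deg 173.5889826084479
billet top [672.7  74.5 178.9] 2.140625349586372 [674.7  75.4 180. ] [671.8  74.4 180. ]
billet in cradle -101.42608993095467 13.556768182967495
pale [499.7 244.9 117.7] 2.8028117977164584
tin [386.3 -19.3  50. ]
small [688.7 213.8  98.9] 3.637422259489144
big [643.  -44.6 213.2] 5.934135475974078
square [785.9 326.8  18. ] [603.  322.9  18. ]
```

```bash
sleep 1
```

```text
(no output)
```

View pics/chk1.png

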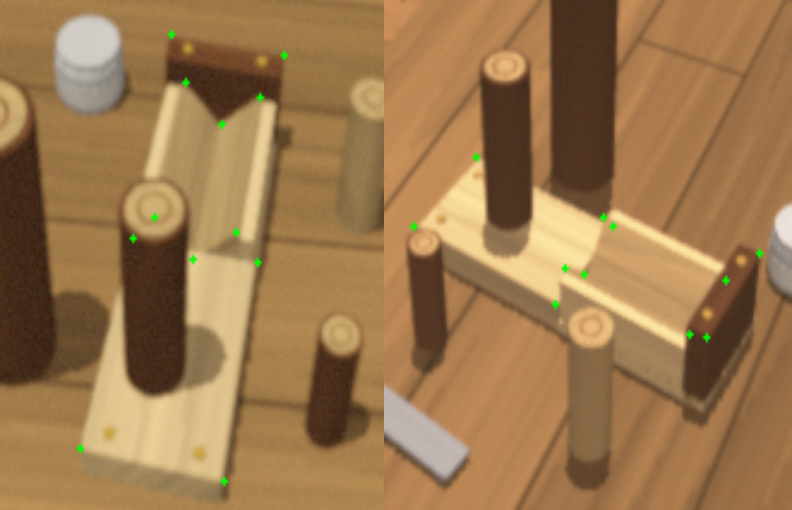

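```bash
cat > go.py <<'E'
import sys
from cell import *
from h import *
# usage: go.py  tipx tipy tipz yaw_deg(of push dir; tool y = -push)
np.set_printoptions(precision=3,suppress=True)
o=observe(); Rm=R.from_rotvec(o["ee_rot"]); p=np.array(o["tool_pos"])
print("t",o["time_s"],"tcp",p,"tip",p+Rm.apply([182,0,0]),"open",o["opening"],"F",o["force"]);print("axes cols\n",Rm.as_matrix());print("q",o["joint_positions"])
if len(sys.argv)>4:
    x,y,z,w=map(float,sys.argv[1:5]);w=np.radians(w)
    T=np.array([[0,0,-1],[-np.cos(w),-np.sin(w),0],[0,0,0]]);T[2]=np.cross(T[0],T[1]);RT=R.from_matrix(T.T)
    tcp=np.array([x,y,z+182])
    print("shift",Rm.inv().apply(tcp-p)/30,"rot",np.degrees((Rm.inv()*RT).as_rotvec())/5)
E
python3 go.py 735 62 290 169
```

```text
t 0.25 tcp [ 266.657 -565.211  404.388] tip [ 266.609 -565.118  222.388] open 87.04203061810767 F [ 0.286  0.401 -0.112]
axes cols
 [[-0.     0.427 -0.904]
 [ 0.001 -0.904 -0.427]
 [-1.    -0.001  0.   ]]
q [ 1.107  0.333 -0.065  1.46   0.022  1.35  -0.088]
shift [ -2.247 -12.249 -23.04 ] rot [-10.749  -0.003   0.006]
```

drive_tool(
  deltas=[
    [-1.5,0,0,0,0,0,1],
    [-3,0,0,0,0,0,1],
    [-3,-0.6,-1.2,-0.5,0,0,1],
    [-3,-1.3,-2.4,-1.1,0,0,1],
    [-3,-1.9,-3.6,-1.7,0,0,1],
    [-3,-2.6,-4.8,-2.3,0,0,1],
    [-3,-3.2,-6,-2.8,0,0,1],
    [-3,-3.8,-7.2,-3.4,0,0,1],
    [-3,-4.5,-8.4,-4,0,0,1],
    [-3,-5.1,-9.6,-4.5,0,0,1],
  ],
  grip_force=20,
)

```text
time_s: 1.25
tool_pos: [462.5, -302.3, 494.6]
ee_rot: [1.727, 0.767, -1.727]
force: [0.0, -1.0, 0.4]
opening: 14.7
```

```bash
python3 go.py 735 62 290 169
```

```text
t 1.25 tcp [ 462.52  -302.325  494.624] tip [ 462.489 -302.265  312.624] open 14.733056405618573 F [ 0.018 -1.016  0.381]
axes cols
 [[-0.     0.742 -0.671]
 [ 0.    -0.671 -0.742]
 [-1.    -0.    -0.   ]]
q [ 0.774  0.157 -0.316  1.494  0.049  1.498 -0.276]
shift [  0.757  -1.407 -15.099] rot [-6.224 -0.003  0.003]
```

drive_tool(
  deltas=[
    [0,-0.1,-1.4,-0.6,0,0,1],
    [0,-0.3,-2.9,-1.2,0,0,1],
    [0,-0.4,-4.3,-1.8,0,0,1],
    [0,-0.5,-5.8,-2.4,0,0,1],
    [0,-0.7,-7.2,-3,0,0,1],
    [0,-0.8,-8.7,-3.6,0,0,1],
    [0,-1.0,-10.1,-4.2,0,0,1],
    [0,-1.1,-11.6,-4.8,0,0,1],
    [0,-1.2,-13.1,-5.5,0,0,1],
    [0,-1.4,-15.1,-6.2,0,0,1],
  ],
)

```text
time_s: 2.25
tool_pos: [730.0, 54.0, 494.7]
ee_rot: [1.35, 1.111, -1.35]
force: [0.5, -0.3, 1.3]
opening: 0.8
```

```bash
python3 go.py 735 62 290 169; python3 - <<'E'
from cell import *
import cv2
s=get_image("scene")["image"];d=get_image("side")["image"]
cv2.imwrite('pics/a1.png',__import__('numpy').hstack([cv2.resize(s[30:330,180:440],None,fx=1.5,fy=1.5),cv2.resize(d[30:330,180:440],None,fx=1.5,fy=1.5)]))
E
```

```text
t 2.25 tcp [730.026  53.998 494.683] tip [730.039  53.911 312.683] open 0.8236004393672944 F [ 0.459 -0.337  1.281]
axes cols
 [[ 0.     0.981 -0.192]
 [-0.    -0.192 -0.981]
 [-1.     0.     0.   ]]
q [ 0.143  0.619 -0.539  0.92   0.304  1.668 -0.473]
shift [ 0.756  0.111 -0.294] rot [-0.018  0.005 -0.002]
```

View pics/a1.png

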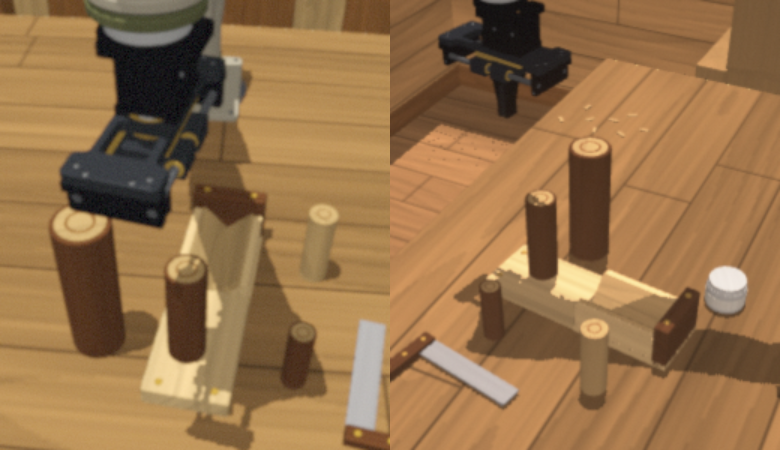

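```bash
python3 go.py 730 63.4 158 169|tail -1
```

```text
shift [ 5.023 -0.009 -0.058] rot [ 0.101 -0.04   0.07 ]
```

drive_tool(
  deltas=[
    [1.5,0,0,0,0,0,1],
    [3,0,0,0,0,0,1],
    [4,0,0,0,0,0,1],
    [5,0,0,0,0,0,1],
    [5,0,0,0,0,0,1],
    [5,0,0,0,0,0,1],
  ],
)

```text
time_s: 2.95
tool_pos: [730.0, 61.4, 341.3]
ee_rot: [1.344, 1.124, -1.346]
force: [-0.0, 0.4, 0.4]
opening: 0.3
```

```bash
python3 go.py 730 63.4 158 169; python3 - <<'E'
from cell import *
import cv2
s=get_image("scene")["image"];d=get_image("side")["image"];w=get_image("wrist")["image"]
cv2.imwrite('pics/a2.png',__import__('numpy').hstack([cv2.resize(s[30:330,180:440],None,fx=1.5,fy=1.5),cv2.resize(d[30:330,180:440],None,fx=1.5,fy=1.5)]))
cv2.imwrite('pics/w2.png',w)
E
```

```text
t 2.95 tcp [730.045  61.376 341.341] tip [729.045  62.213 159.346] open 0.2829644121921098 F [-0.017  0.412  0.41 ]
axes cols
 [[-0.005  0.983 -0.183]
 [ 0.005 -0.183 -0.983]
 [-1.    -0.006 -0.004]]
q [ 0.179  0.666 -0.538  1.177  0.322  1.385 -0.506]
shift [ 0.045 -0.014 -0.066] rot [ 0.096 -0.04   0.072]
```

View pics/a2.png

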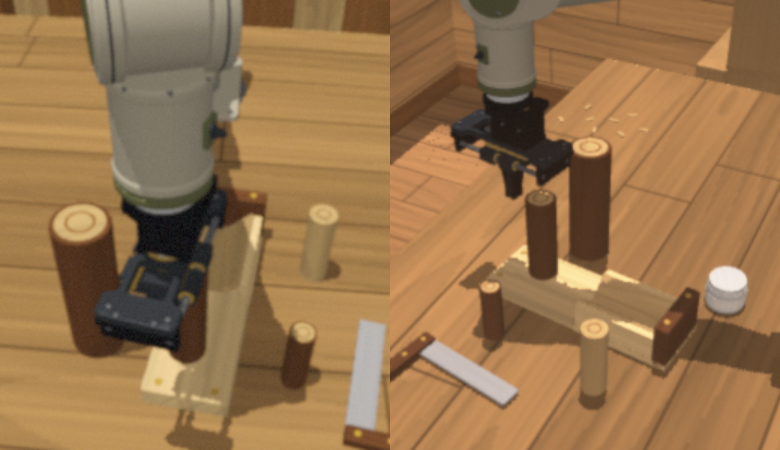

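View pics/w2.png

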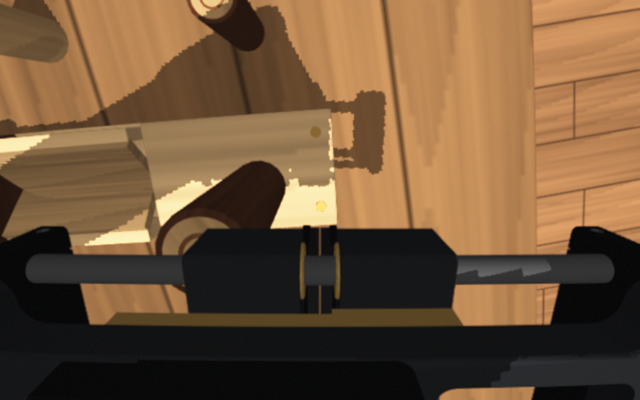

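drive_tool(
  deltas=[
    [0,-0.25,0,0,0,0,1],
    [0,-0.5,0,0,0,0,1],
    [0,-0.7,0,0,0,0,1],
    [0,-0.9,0,0,0,0,1],
    [0,-1.1,0,0,0,0,1],
    [0,-1.3,0,0,0,0,1],
  ],
)

```text
time_s: 3.7
tool_pos: [691.5, 68.9, 343.4]
ee_rot: [1.346, 1.122, -1.343]
force: [0.2, -0.1, 0.7]
opening: 0.6
```

```bash
python3 go.py; python3 - <<'E'
from cell import *
import cv2
d=get_image("side")["image"];w=get_image("wrist")["image"]
cv2.imwrite('pics/a3.png',__import__('numpy').hstack([cv2.resize(w,(480,300)),cv2.resize(d[100:300,200:400],None,fx=1.5,fy=1.5)]))
E
```

```text
t 3.7 tcp [691.52   68.88  343.419] tip [691.176  69.784 161.422] open 0.5900067195356382 F [ 0.17  -0.059  0.729]
axes cols
 [[-0.002  0.983 -0.183]
 [ 0.005 -0.183 -0.983]
 [-1.    -0.003 -0.005]]
q [ 0.207  0.583 -0.559  1.304  0.299  1.339 -0.529]
```

View pics/a3.png

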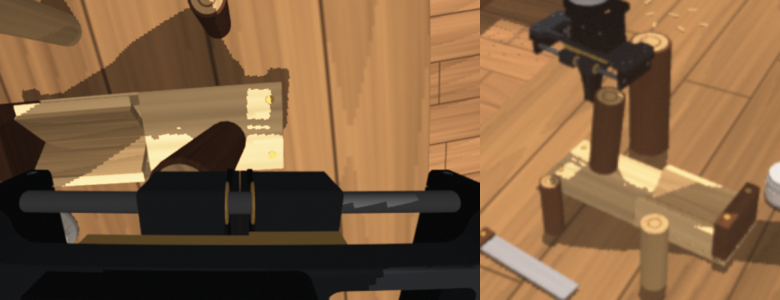

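drive_tool(
  deltas=[
    [0,-0.2,0,0,0,0,1],
    [0,-0.4,0,0,0,0,1],
    [0,-0.6,0,0,0,0,1],
    [0,-0.8,0,0,0,0,1],
  ],
)

```text
time_s: 4.2
tool_pos: [667.2, 73.7, 343.5]
ee_rot: [1.345, 1.123, -1.343]
force: [0.0, -0.4, -0.8]
opening: 0.5
```

```bash
python3 go.py; python3 - <<'E'
from cell import *
import cv2
d=get_image("side")["image"];w=get_image("wrist")["image"]
cv2.imwrite('pics/a4.png',__import__('numpy').hstack([cv2.resize(w,(480,300)),cv2.resize(d[100:300,200:400],None,fx=1.5,fy=1.5)]))
E
```

```text
t 4.2 tcp [667.188  73.702 343.461] tip [666.729  74.609 161.464] open 0.49051309071010224 F [ 0.01  -0.376 -0.772]
axes cols
 [[-0.003  0.983 -0.182]
 [ 0.005 -0.182 -0.983]
 [-1.    -0.003 -0.004]]
q [ 0.222  0.533 -0.572  1.379  0.283  1.314 -0.54 ]
```

View pics/a4.png

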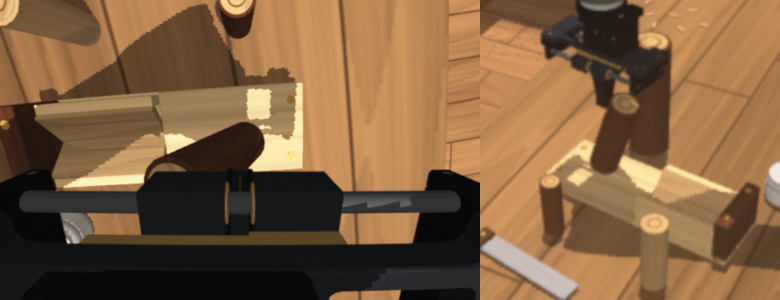

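drive_tool(
  deltas=[
    [0,-0.2,0,0,0,0,1],
    [0,-0.4,0,0,0,0,1],
    [0,-0.6,0,0,0,0,1],
    [0,-0.8,0,0,0,0,1],
    [0,-0.8,0,0,0,0,1],
    [0,-0.8,0,0,0,0,1],
  ],
)

```text
time_s: 4.9
tool_pos: [643.4, 78.2, 343.9]
ee_rot: [1.345, 1.123, -1.342]
force: [0.5, -0.6, -0.0]
opening: -0.0
```

```bash
python3 go.py; python3 - <<'E'
from cell import *
import cv2
d=get_image("side")["image"];w=get_image("wrist")["image"]
cv2.imwrite('pics/a5.png',__import__('numpy').hstack([cv2.resize(w,(480,300)),cv2.resize(d[100:300,200:400],None,fx=1.5,fy=1.5)]))
E
```

```text
t 4.9 tcp [643.423  78.173 343.95 ] tip [643.04   79.032 161.952] open -0.017662803517076383 F [ 0.534 -0.619 -0.031]
axes cols
 [[-0.002  0.983 -0.181]
 [ 0.005 -0.181 -0.983]
 [-1.    -0.003 -0.004]]
q [ 0.238  0.484 -0.585  1.448  0.265  1.291 -0.55 ]
```

View pics/a5.png

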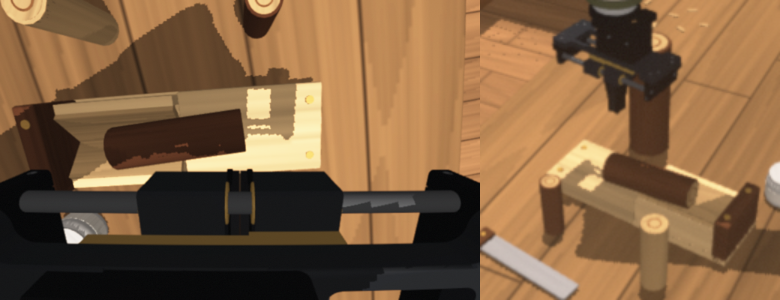

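The billet has tipped and lies in the V, slightly skewed. Its near end is at about (243,131) in the half-size wrist view. I'll back off behind it and measure.

drive_tool(
  deltas=[
    [0,1,0,0,0,0,1],
    [0,2,0,0,0,0,1],
    [0,3,0,0,0,0,1],
    [0,3.4,0,0,0,0,1],
    [0,3.4,0,0,0,0,1],
  ],
)

```text
time_s: 5.5
tool_pos: [745.1, 58.9, 342.2]
ee_rot: [1.345, 1.123, -1.344]
force: [0.6, -0.3, -0.1]
opening: 0.3
```

```bash
python3 go.py; python3 - <<'E'
from cell import *
import cv2
s=get_image("scene")["image"];d=get_image("side")["image"];w=get_image("wrist")["image"]
cv2.imwrite('pics/w6.png',w)
cv2.imwrite('pics/a6.png',__import__('numpy').hstack([cv2.resize(s[140:310,240:400],None,fx=2.4,fy=3),cv2.resize(d[140:310,230:400],None,fx=2.4,fy=3)]))
E
```

```text
t 5.5 tcp [745.111  58.856 342.2  ] tip [744.557  59.777 160.203] open 0.29107910873176085 F [ 0.58  -0.284 -0.059]
axes cols
 [[-0.003  0.983 -0.183]
 [ 0.005 -0.183 -0.983]
 [-1.    -0.004 -0.004]]
q [ 0.168  0.698 -0.532  1.124  0.331  1.403 -0.498]
```

View pics/a6.png

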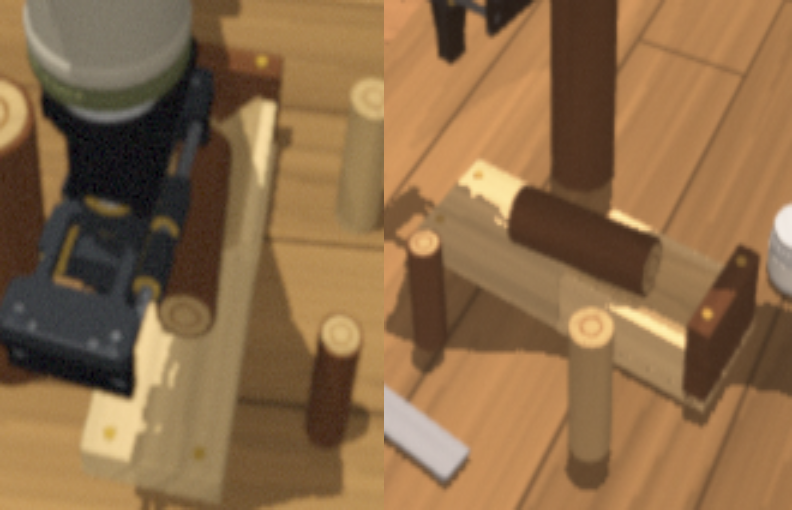

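View pics/w6.png

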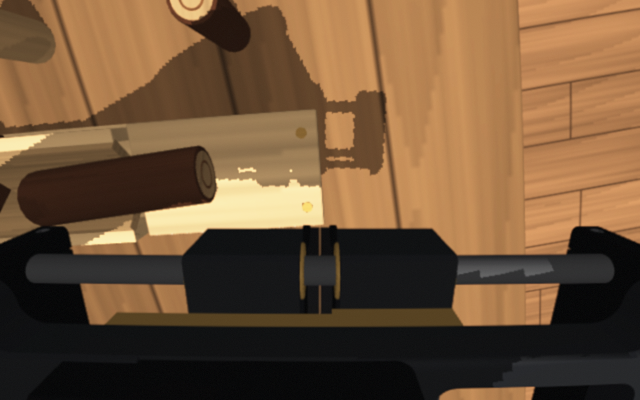

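```bash
cat > e.py <<'E'
from cell import *
from h import *
def wplane(w,o,uv,z):
    n=cv2.undistortPoints(np.array([[uv]],float),w["camera_matrix"],np.array([w["k1"],0,0,0.]))[0,0]
    Rm=R.from_rotvec(o["ee_rot"]);M=w["mount"]
    c=np.array(o["tool_pos"])+Rm.apply(M[:3,3]);v=Rm.apply(M[:3,:3]@[n[0],n[1],1])
    return c+v*(z-c[2])/v[2]
E
python3 - <<'E'
from e import *
np.set_printoptions(precision=1,suppress=True)
o=observe();w=get_image("wrist");s=get_image("scene");d=get_image("side")
org=np.array([573.4,99.3]);ax=np.array([np.cos(np.radians(173.6)),np.sin(np.radians(173.6))]);ay=np.array([-ax[1],ax[0]])
C=lambda p:(np.array([(p[:2]-org)@ax,(p[:2]-org)@ay]))
for n,p in [("near scene",plane(s,(317.5,245.7),55)),("near wrist",wplane(w,o,(205,175),55)),("far side",plane(d,(341,229.7),55)),
 ("landing corners wrist",wplane(w,o,(317,110),30)),("",wplane(w,o,(323,225),30))]: print(n,p,C(p))
E
python3 go.py 730 81 44 172
```

```text
near scene [653.5  98.8  55. ] [-79.7  -8.4]
near wrist [648.7  96.5  55. ] [-75.1  -5.6]
far side [499.5 101.2  55. ] [73.7  6.3]
landing corners wrist [753.  132.1  30. ] [-174.8  -52.6]
 [738.9  24.4  30. ] [-172.8   56. ]
t 5.8 tcp [743.429  59.829 344.003] tip [743.082  60.704 162.005] open 0.7395827671112255 F [ 0.747  0.21  -1.5  ]
axes cols
 [[-0.002  0.983 -0.181]
 [ 0.005 -0.181 -0.983]
 [-1.    -0.003 -0.004]]
q [ 0.168  0.693 -0.534  1.128  0.331  1.403 -0.498]
shift [ 3.938 -0.557 -0.596] rot [-0.488 -0.051  0.03 ]
```

```bash
python3 go.py 715 96.4 46 173.6|tail -1
```

```text
shift [ 3.874 -1.142 -1.01 ] rot [-0.808 -0.051  0.03 ]
```

drive_tool(
  deltas=[
    [0,-0.6,-0.5,-0.4,0,0,1],
    [0,-1.14,-1,-0.8,0,0,1],
    [1.2,-1.14,-1,-0.8,0,0,1],
    [2.2,-1.14,-1,-0.8,0,0,1],
    [3.2,-1.14,-1,-0.8,0,0,1],
    [3.85,-1.14,-1,-0.8,0,0,1],
    [3.85,-1.14,-1,-0.8,0,0,1],
    [3.85,-1.14,-1,-0.8,0,0,1],
  ],
)

```text
time_s: 6.6
tool_pos: [715.0, 96.2, 229.7]
ee_rot: [1.294, 1.159, -1.29]
force: [-0.2, -0.6, 0.0]
opening: 0.0
```

```bash
python3 go.py 640 96.4 46 173.6; python3 - <<'E'
from cell import *
import cv2
d=get_image("side")["image"];w=get_image("wrist")["image"]
cv2.imwrite('pics/a7.png',__import__('numpy').hstack([cv2.resize(w,(480,300)),cv2.resize(d[100:300,200:400],None,fx=1.5,fy=1.5)]))
E
```

```text
t 6.6 tcp [715.002  96.165 229.681] tip [714.753  97.061  47.683] open 0.010176901384806942 F [-0.239 -0.556  0.005]
axes cols
 [[-0.001  0.994 -0.112]
 [ 0.005 -0.112 -0.994]
 [-1.    -0.002 -0.005]]
q [ 0.15   0.734 -0.538  1.323  0.374  1.185 -0.526]
shift [ 0.059 -2.485  0.273] rot [-0.008 -0.054  0.022]
```

View pics/a7.png

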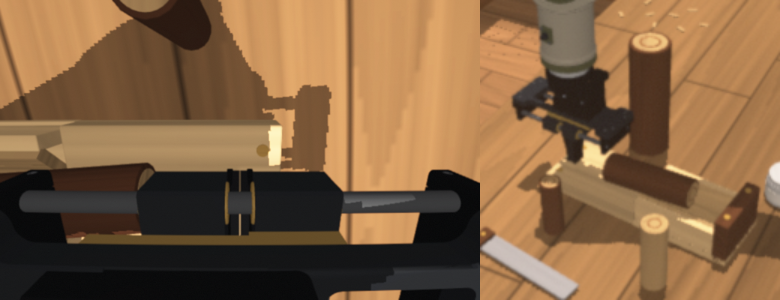

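drive_tool(
  deltas=[
    [0,-0.6,0.07,0,0,0,1],
    [0,-1.2,0.13,0,0,0,1],
    [0,-1.5,0.16,0,0,0,1],
    [0,-1.7,0.19,0,0,0,1],
    [0,-1.9,0.21,0,0,0,1],
    [0,-2.1,0.23,0,0,0,1],
    [0,-2.3,0.25,0,0,0,1],
    [0,-2.5,0.27,0,0,0,1],
    [0,-2.7,0.3,0,0,0,1],
    [0,-2.7,0.3,0,0,0,1],
  ],
)

```text
time_s: 7.7
tool_pos: [633.3, 96.7, 230.9]
ee_rot: [1.295, 1.158, -1.289]
force: [1.1, -0.6, 1.9]
opening: 0.3
```

```bash
python3 go.py 598 96.4 46 173.6; python3 - <<'E'
from cell import *
import cv2
d=get_image("side")["image"];w=get_image("wrist")["image"]
cv2.imwrite('pics/a8.png',__import__('numpy').hstack([cv2.resize(w,(480,300)),cv2.resize(d[140:290,230:380],None,fx=2,fy=2)]))
E
```

```text
t 7.7 tcp [633.324  96.651 230.875] tip [633.396  97.622  48.878] open 0.2720189449449065 F [ 1.143 -0.604  1.881]
axes cols
 [[ 0.     0.994 -0.112]
 [ 0.005 -0.112 -0.994]
 [-1.    -0.    -0.005]]
q [ 0.21   0.579 -0.577  1.574  0.338  1.089 -0.562]
shift [ 0.095 -1.169  0.141] rot [-0.005 -0.061  0.002]
```

View pics/a8.png

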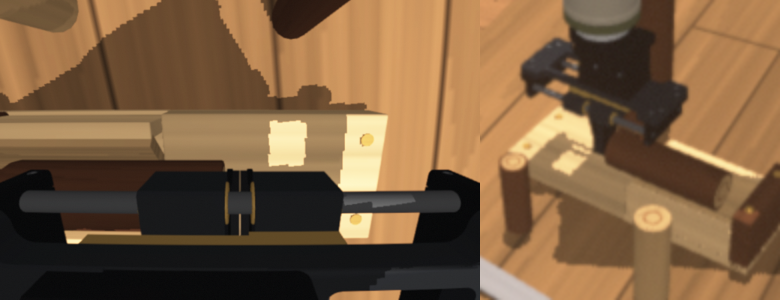

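drive_tool(
  deltas=[
    [0,-0.15,0.02,0,0,0,1],
    [0,-0.3,0.04,0,0,0,1],
    [0,-0.45,0.05,0,0,0,1],
    [0,-0.6,0.07,0,0,0,1],
    [0,-0.75,0.09,0,0,0,1],
    [0,-0.9,0.1,0,0,0,1],
    [0,-1.0,0.12,0,0,0,1],
    [0,-1.0,0.12,0,0,0,1],
  ],
)

```text
time_s: 8.6
tool_pos: [602.7, 96.4, 230.2]
ee_rot: [1.294, 1.159, -1.29]
force: [1.2, 0.3, 0.0]
opening: 0.5
```

```bash
python3 go.py 598 96.4 46 173.6; python3 - <<'E'
from cell import *
import cv2
d=get_image("side")["image"];w=get_image("wrist")["image"]
cv2.imwrite('pics/a9.png',__import__('numpy').hstack([cv2.resize(w,(480,300)),cv2.resize(d[170:270,290:390],None,fx=3,fy=3)]))
E
```

```text
t 8.6 tcp [602.669  96.391 230.227] tip [602.366  97.308  48.229] open 0.5193508007398859 F [1.206 0.257 0.024]
axes cols
 [[-0.002  0.994 -0.112]
 [ 0.005 -0.112 -0.994]
 [-1.    -0.002 -0.005]]
q [ 0.231  0.524 -0.592  1.659  0.32   1.058 -0.57 ]
shift [ 0.074 -0.155  0.017] rot [-0.004 -0.055  0.025]
```

View pics/a9.png

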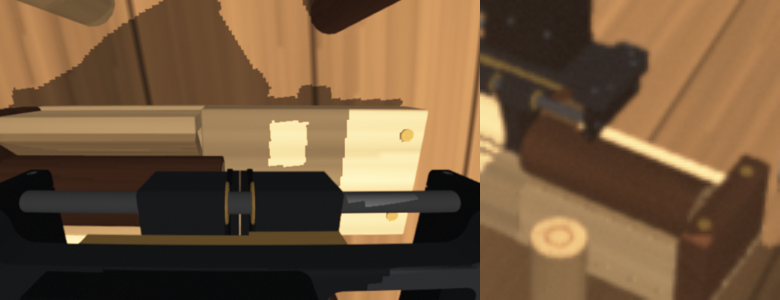

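drive_tool(
  deltas=[
    [0,-0.1,0.01,0,0,0,1],
    [0,-0.2,0.02,0,0,0,1],
    [0,-0.3,0.03,0,0,0,1],
    [0,-0.4,0.04,0,0,0,1],
    [0,-0.4,0.04,0,0,0,1],
  ],
)

```text
time_s: 9.2
tool_pos: [592.8, 95.8, 231.7]
ee_rot: [1.299, 1.154, -1.286]
force: [15.7, -0.6, -0.9]
opening: 0.1
```

```bash
python3 - <<'E'
from cell import *
import cv2
print(observe()["tool_pos"],observe()["force"])
d=get_image("side")["image"];w=get_image("wrist")["image"]
cv2.imwrite('pics/a10.png',__import__('numpy').hstack([cv2.resize(w,(480,300)),cv2.resize(d[170:270,290:390],None,fx=3,fy=3)]))
E
```

```text
[592.77293423  95.7955485  231.66887185] [15.69049724 -0.64464532 -0.94434481]
```

View pics/a10.png

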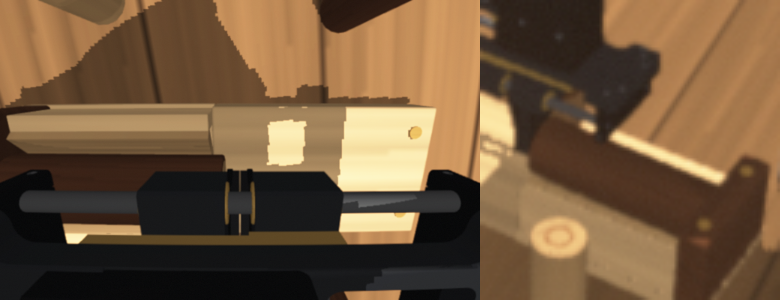

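The push force jumped to 15.7 N, up from about 1 N while sliding. That fits the billet being against the stop, and the side view shows no gap. I'll back straight off and check.

drive_tool(
  deltas=[
    [0,0.1,0,0,0,0,1],
    [0,0.4,0,0,0,0,1],
    [0,1.2,0,0,0,0,1],
    [0,2.2,0,0,0,0,1],
    [-1,3.2,0,0,0,0,1],
    [-2.5,3.6,0,0,0,0,1],
    [-4,3.6,0,0,0,0,1],
    [-5.5,3.6,0,0,0,0,1],
    [-6.5,3.6,0,0,0,0,1],
    [-6.5,3.6,0,0,0,0,1],
  ],
)

```text
time_s: 10.3
tool_pos: [699.5, 83.0, 432.1]
ee_rot: [1.303, 1.151, -1.281]
force: [0.5, -0.4, 0.7]
opening: 0.4
```

```bash
python3 go.py; python3 - <<'E'
from e import *
s=get_image("scene");d=get_image("side");w=get_image("wrist")
cv2.imwrite('pics/f_s.png',np.hstack([cv2.resize(s["image"][140:310,240:400],None,fx=2.4,fy=3),cv2.resize(d["image"][140:310,230:400],None,fx=2.4,fy=3)]))
cv2.imwrite('pics/f_w.png',w["image"]);cv2.imwrite('pics/f_full.png',s["image"])
E
```

```text
t 10.3 tcp [699.485  82.966 432.099] tip [701.505  84.208 250.114] open 0.39796027522559146 F [ 0.549 -0.362  0.681]
axes cols
 [[ 0.011  0.994 -0.113]
 [ 0.007 -0.113 -0.994]
 [-1.     0.01  -0.008]]
q [ 0.179  0.56  -0.583  1.152  0.295  1.498 -0.462]
```

View pics/f_s.png

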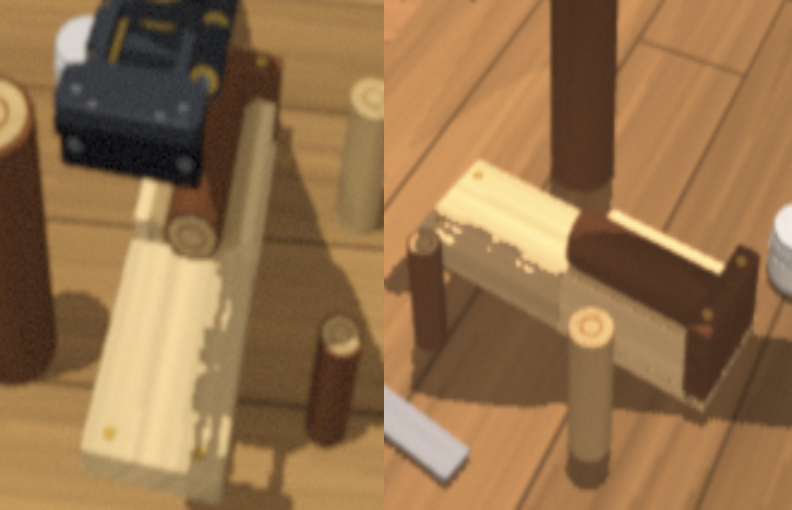

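View pics/f_w.png

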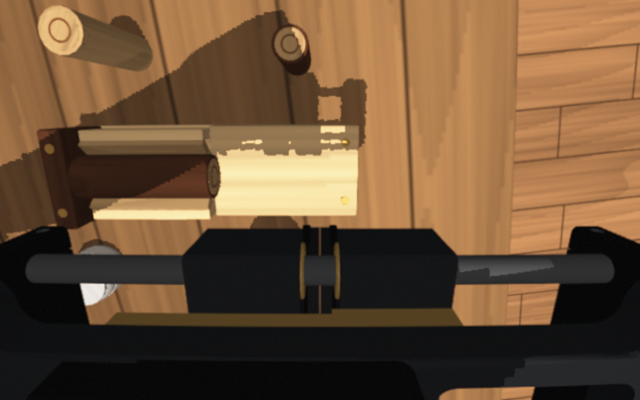

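View pics/f_full.png

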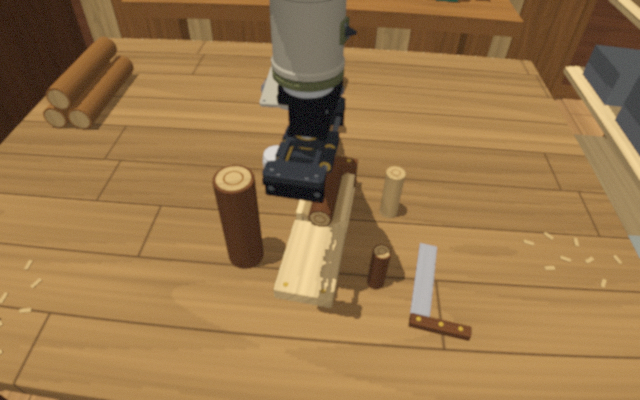

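In the wrist view the billet lies centred in the V and reaches the stop at (72,177). Its near end, at (214,176), sits just before the V start. I'll do one numeric check against the cradle in the same picture, then hand in.

```bash
python3 - <<'E'
from e import *
np.set_printoptions(precision=1,suppress=True)
o=observe();w=get_image("wrist")
P=lambda u,z:wplane(w,o,u,z)[:2]
f=(P((358,126),30)+P((357,215),30))/2; n=P((214,176),55); v=(P((211,127),55)+P((212,217),55))/2
ax=np.array([np.cos(np.radians(173.6)),np.sin(np.radians(173.6))]);ay=np.array([-ax[1],ax[0]])
print("near end rel V start, via far edge:",(n-f)@ax-175,(n-f)@ay," via V edge:",(n-v)@ax,(n-v)@ay)
print(close_job())
E
```

```text
near end rel V start, via far edge: -11.317272171531755 -0.5999831993427523  via V edge: -2.64734436462355 2.7290613876215772
the job is handed in; nothing more can be done
None
```

The job is done and handed in at about 10.4 s of the 43 s allowed. I tipped the middle-sized dark billet over with a slow push near its top. It fell into the V about 5° askew. I then lowered the closed fingers behind it and pushed its near end along until it met the stop, and backed clear. It was never gripped or lifted.

**Checks**
- **Against the stop:** the push force rose from about 1 N while sliding to 15.7 N at the end. The side and wrist pictures show no gap at the stop.
- **Near end position:** measured from the landing's far edge, it is at x = -11.3 mm and 0.6 mm off the centre line; home is -10 mm. Measured from the V's front edges, it came out at x = -2.6 mm and 2.7 mm off. The two disagree by about 9 mm. I put that down to hand-picked pixels at the V edge, and trusted the far-edge value because the force and pictures agree with it.
- **Other objects:** the pale billet, the try square and the other dark billets look unmoved in the last pictures. The tin was half hidden in the scene view, but it shows where expected in the wrist view. The arm touched nothing at hand-in.

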